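# Clamp a lens cell with a slotted screw

## Task

Take the red flat driver from its stand, seat its blade in the slot of the brass clamp screw on the black housing and, keeping the blade in the slot, turn the screw clockwise until the clamp foot holds the lens cell firmly but not hard (about 15 newtons; more than 25 harms the glass). Press only lightly with the driver, turn the screw with nothing but its seated blade, put the driver back upright in its own slot in the stand, let go, and do not touch the lens cell or disturb the other things.

Things in the scene. Friction and masses are not known exactly. Their poses are not given: they have to be found in the camera images.
- driver: red flat driver, 148 mm long, 0.09 to 0.14 kg, standing blade down in the stand. Origin at the middle of the blade's lower edge; z up along the driver; x along the blade's width. Blade 16 mm wide (x), 2.5 mm thick (y), 14 mm long; then a round shaft 8 mm across up to z = 62 mm; then the handle to z = 148 mm. Same after half a turn about z.
- driver_handle (a point): middle of the driver's handle, on its axis 105 mm above the blade's lower edge; axes as driver. The handle is 86 mm long with flat sides, 30 mm along x by 22 mm along y. Gripped across the 22 mm (fingers closing along y), the flats line the blade up with the fingers.
- stand: fixed grey driver stand, a block 140 mm (x) by 60 mm (y) by 70 mm high. Origin at the centre of its underside, z up. The red driver's slot is at x = -35 mm; at x = +40 mm a round hole 13 mm across holds the blue driver, whose top stands 128 mm above the bench.
- stand_slot (a point): middle of the mouth of the red driver's slot, in the stand's top face 70 mm above the bench; axes as the stand. The slot is 23 mm along x by 11 mm along y, 66 mm deep. The handle's lower end rests on the block's top: the driver's origin is then 8 mm above the bench and its blade lies along the stand's x.
- housing: fixed black instrument housing, a block 120 mm (x) by 150 mm (y) by 50 mm high. Origin at the centre of its underside, z up. The clamp screw's axis is vertical through x = 0, y = -40 mm. The lens cell lies in a round recess, 63 mm across, 6 mm deep, centred at x = 0, y = +35 mm. The clamp strap runs along y above both.
- strap: aluminium clamp strap, 30 x 86 x 8 mm, that carries the screw and, 50 mm from it, a foot over the cell's rim. Origin on the screw's axis at the strap's underside, at first 68 to 69 mm above the bench; y points to the cell. Strap and screw sink together 4 mm per rad of turn and stay where they are left. The foot's stem stands 4 mm proud of the strap.
- foot_place (a point): point of the strap's underside over the cell's rim, where the foot sits. The foot carries a sprung pad and was set by hand, differently each time, not measured: the pad meets the rim when the screw reads somewhere from 0.3 to 1.35 rad. From there the force on the cell grows by about 60 N per further rad of screw turn: feel for the meeting.
- slot (a point): middle of the mouth of the screw's slot, on the screw's axis at the top of the head; turns and sinks with the screw: x along the slot, z up. Brass head 24 mm across, 9 mm high, its top 85 to 86 mm above the bench at the start; slot 4.5 mm wide, 6 mm deep, flat-bottomed, open at both ends.
- screw (a joint): turn of the clamp screw in rad: starts at 0 to 0.2, grows clockwise seen from above (tightening), stops at 2.0. It takes about 0.09 N m before the pad meets the rim, then 0.004 N m more per newton of clamping (about 0.14 to 0.15 N m at 15 N). The blade has about 0.2 rad of play in the slot before it drives.
- cell: lens cell, an aluminium ring with a lens, 60 mm across, 14 mm high, 0.15 kg, lying loose in the housing's recess, its top 58 mm above the bench. Origin at the centre of its underside, z up.
- blue_driver: bystander: slim round driver with a blue handle, 108 mm long, handle 20 mm across, standing in the stand's other hole; origin at its lower tip, z up along it
- spare_cell: bystander: brass lens cell, 60 mm across, about 14 mm high, lying on the bench; origin at the centre of its underside
- tin_a: bystander: small aluminium tin, 56 mm across, 35 mm high; origin at the centre of its underside
- tin_b: bystander: steel tin, 66 mm across, 45 mm high; origin at the centre of its underside
- eyepiece: bystander: black eyepiece, up to 42 mm across, 60 mm high; origin at the centre of its underside
- dropper: bystander: small amber bottle, 36 mm across, 80 mm high; origin at the centre of its underside
- tweezers: bystander: steel tweezers lying flat, about 130 mm long, 8 mm high; origin under their middle
Things that resemble listed ones, but are neither listed nor needed, are in the scene too. Of the things like the driver, leave any that is green; of the rest the larger one is meant. Of the things shaped like the cell, the aluminium one is meant.

How it is judged:
On the way, in this order (a step that is already met when the one before it is completed fails the run):
1. the driver's blade is seated at least 4 mm deep in the screw's slot (z of driver in the frame of slot below -0.004 m and horizontal distance between driver and slot below 0.005 m and angle between the x axis of driver and the x axis of slot, either way round below 0.4 rad), for 0.1 s.
2. with the blade still at least 2 mm in the slot, the foot presses on the lens cell with 9 to 25 N (z of driver in the frame of slot below -0.002 m and horizontal distance between driver and slot below 0.005 m and contact force between strap and cell between 9 and 25 N), for 0.2 s.
At the end, for the whole second after the job is handed in: the foot presses on the lens cell with 9 to 25 N, the cell lies level in its recess within 4 mm of where it was, and the red driver stands released and at rest in its own slot of the stand, upright within 0.12 rad, its handle down on the block within 5 mm (contact force between strap and cell between 9 and 25 N and x of driver in the frame of stand between -0.043 and -0.027 m and y of driver in the frame of stand between -0.007 and 0.007 m and height (world z) of driver below 0.013 m and angle between driver's own z axis and vertical below 0.12 rad and linear speed of driver below 0.02 m/s and contact force between the fingers and driver below 0.1 N and distance of cell from where it was at the start of the episode below 0.004 m and angle between cell's own z axis and vertical below 0.1 rad); the robot touches nothing.
It fails at once if the lens cell is pressed by the clamp with more than 25 N (contact force between strap and cell above 25 N).
It fails at once if the driver bears on the screw, strap or housing with more than 35 N (contact force between driver and housing above 35 N).
It fails at once if the screw is turned (faster than 0.15 rad/s) other than by the driver's blade seated at least 2 mm in its slot ((velocity of joint screw above 0.15 rad/s or velocity of joint screw below -0.15 rad/s) and not (z of driver in the frame of slot below -0.002 m and horizontal distance between driver and slot below 0.005 m)).
It fails at once if the lens cell is touched by the driver or the robot with more than 2 N (contact force between any of driver, the arm, the fingers and cell above 2 N).
It fails at once if a bystander is moved by more than 15 mm or, if it stands upright, tipped by more than 0.5 rad (distance of any of blue_driver, spare_cell, tin_a, tin_b, eyepiece, dropper, tweezers from where it was at the start of the episode above 0.015 m or angle between any of blue_driver, dropper, eyepiece's own z axis and vertical above 0.5 rad).
It also fails if it takes over 72 s, if anything falls off the work surface, if the arm or the gripper's body presses on something with over 40 N, if the wrist force passes 120 N, or if a joint passes its speed limit or range.

## Robot

A 6-joint arm with a two-finger parallel gripper is mounted at the origin on the work surface. World frame = base frame: x ahead of the robot, y to its left, z up, the work surface at z = 0. Lengths are in m, angles in rad, forces in N, time in s.
With the tool pointing down it reaches from about 0.25 to 0.775 m from the base axis. Payload 8.9 kg.
Tool frame: the origin (TCP) lies midway between the tips of the shut fingers; the grasp point (between the pads) lies 19 mm behind it; x points along the fingers, y is the direction in which the jaws open and shut, and the axes are right-handed (so a half turn about x gives the same grasp; the last joint's range is limited). The gripper opens to 85 mm and grips with 20 to 120 N. Pads are 22 mm wide; open, the fingers measure 114 mm over their backs; the gripper's body (76 mm by 85 mm) begins 54 mm behind the grasp point. The pads swing forward as they close: fully open they stand 13 mm farther back than shut.
Start: joints at [-1.354, 0.291, -0.153, 1.127, 0, 1.431], TCP at [0.183, -0.492, 0.231] pointing down, gripper open.
Joint ranges: [-2.52, 2.52], [-0.91, 1.74], [-1.3, 1.37], [-1.96, 2.02], [-1.52, 1.47], [-3.14, 3.14]. Speed limits (rad/s): [2.22, 2.22, 2.79, 3.14, 3.14, 3.14].

## Interface

Orientations are given as a unit quaternion [w, x, y, z].
In Python, from cell import env, get_image, calibration, job gives the robot as it stands.
- The arm moves only by the tool servo_tool, never from a script. Its argument "motion" is a list that holds one entry, the list of rows, each a list of 5 numbers: the shift along the tool's x, y, z in cm, then the turn about the tool's x in degrees, then the finger opening in cm, from 0 to 8.54. In form: [[[dx, dy, dz, roll, gripper], ...]]. A call has exactly 10 rows; each row is the pose to reach, as a shift and turn from the pose commanded when the call began, along the tool's axes at that moment; what a row does not reach only later rows make up. A row lasts 1/10 s, in which the tool goes at most 50 mm and 8.59 degrees, less where a joint would pass 70% of its speed; a pose out of reach is approached as far as the arm can. A call with a gripper value outside its range is refused whole. The fingers move at their own pace and stop on an object; the grip force is fixed at half the most. Time passes only in rows, so rows that repeat a pose let the fingers close, or fill a call up. It gives the time, the measured TCP pose, the force and the opening at its end, in the units of the state.
- env.state(): the state, without advancing time (a new reading comes with each control period).
- get_image(name): name is "side" or "top"; returns (picture, depth): 400x640x3 uint8, blue, green, red; 400x640 float32, m along the optical axis (not along the pixel's ray), 0 where there is no reading.
- calibration(name): a dict with "intrinsics" (3x3 intrinsics, pixels), "world_from_camera" (4x4, takes a point from camera to world coordinates). Camera axes: x right, y up, looking along -z (the intrinsics and any distortion apply to the point x, -y, -z); pixel columns grow to the right and rows downward; lengths in m; the calibration is good to about 2 mm. A picture is of the moment at which its call begins. calibration takes no time and is no camera call.
- job.close_job(): hands the job in, once; it reports no verdict.
The state is a dict: "t": time; "joint_positions": joint angles; "joint_vel": joint speeds; "effort": joint torques, N m; "position": TCP position; "tcp_rot": TCP orientation; "contact_force": force on the tool from outside, world axes, zero at the start; "moment": the same for the moment, N m; "finger_gap": opening from 0.0 (shut) to 1.0 (fully open).
Only numpy, scipy, OpenCV 4.12 (cv2) and the standard library are available. Lean on these libraries where they do the work, as an engineer would, in place of code of your own. Each camera call takes 0.05 s, during which the arm holds its last target. There are 200 camera calls.

## Working session

There is one attempt and no reset: what is moved stays moved. The work goes in short steps, Python scripts to look and compute and a tool call to move; the robot and the scene stay as the last step left them, time stands still between calls to the robot, and variables do not carry over. Pictures are saved under pics/ and viewed, about 8 in all and at most 12, crops included, and the job is handed in when it is done.

Besides the shell and the picture viewer there is one more tool, called after "Emit:" by a JSON object that holds its "name" and its "arguments", one argument or row to a line. servo_tool: Moves the arm, as the interface text tells. Its arguments: {"type":"object","properties":{"motion":{"type":"array","items":{"type":"array","items":{"type":"array","items":{"type":"number"}}}}},"required":["motion"]}

```bash
mkdir -p pics; ls; cat > h.py <<'E'
import numpy as np, cv2
from cell import env, get_image, calibration, job
def grab(name,save=None):
    im,d=get_image(name)
    if save: cv2.imwrite('pics/'+save,im)
    np.savez('/tmp/%s.npz'%name,im=im,d=d)
    return im,d
def world(name,u,v,z):
    c=calibration(name);K=np.array(c["intrinsics"]);T=np.array(c["world_from_camera"])
    u=np.asarray(u,float);v=np.asarray(v,float)
    p=np.stack([(u-K[0,2])/K[0,0]*z,-(v-K[1,2])/K[1,1]*z,-z*np.ones_like(u),np.ones_like(u)],-1)
    return (p@T.T)[...,:3]
def cloud(name,d):
    v,u=np.mgrid[:d.shape[0],:d.shape[1]]
    return world(name,u,v,d)
def ray_z(name,u,v,h):
    "point on pixel ray at world height h"
    a=world(name,u,v,0.0);b=world(name,u,v,1.0)
    return a+(b-a)*((h-a[...,2])/(b-a)[...,2])[...,None]
E
python3 - <<'E'
from h import *
for n in("top","side"):
    im,d=grab(n,n+"0.png"); c=calibration(n); print(n,{k:np.round(v,3).tolist() if not isinstance(v,str) else v for k,v in c.items()},np.round(d[::100,::160],2).tolist())
print(env.state())
E
```

```text
pics
top {'intrinsics': [[381.121, 0.0, 313.636], [0.0, 381.121, 199.298], [0.0, 0.0, 1.0]], 'world_from_camera': [[0.007, 0.995, -0.095, 0.452], [-1.0, 0.007, 0.002, 0.007], [0.002, 0.095, 0.995, 1.163], [0.0, 0.0, 0.0, 1.0]]} [[2.0199999809265137, 2.0199999809265137, 2.0299999713897705, 2.0299999713897705], [1.9700000286102295, 1.1799999475479126, 1.190000057220459, 1.159999966621399], [1.3600000143051147, 1.1699999570846558, 1.1699999570846558, 1.1699999570846558], [1.649999976158142, 1.1399999856948853, 1.1399999856948853, 1.1399999856948853]]
side {'intrinsics': [[367.831, 0.0, 314.869], [0.0, 367.831, 200.921], [0.0, 0.0, 1.0]], 'world_from_camera': [[-0.938, 0.217, -0.27, 0.282], [-0.346, -0.547, 0.762, 0.843], [0.018, 0.808, 0.588, 0.73], [0.0, 0.0, 0.0, 1.0]]} [[1.6399999856948853, 2.5, 2.609999895095825, 0.6800000071525574], [1.7200000286102295, 2.700000047683716, 3.0199999809265137, 0.7200000286102295], [1.8200000524520874, 2.490000009536743, 1.25, 0.800000011920929], [1.7999999523162842, 0.8899999856948853, 0.9100000262260437, 0.9100000262260437]]
{'t': 0.1, 'joint_positions': array([-1.35429482e+00,  2.91220992e-01, -1.54001485e-01,  1.12671841e+00,
        7.01542393e-06,  1.43148356e+00]), 'joint_vel': array([-0.00081781, -0.00238152,  0.00295027, -0.00040315,  0.00098251,
       -0.00145133]), 'effort': array([ 1.51197255e-03, -5.37978101e+01,  3.31917500e+01,  9.34472715e-03,
       -1.72995647e-04, -1.04736691e-05]), 'position': array([ 0.182804  , -0.49174681,  0.2308097 ]), 'tcp_rot': array([-0.1247323 , -0.69593272, -0.12554122,  0.69595899]), 'contact_force': array([ 0.06415143, -0.14602413,  0.31914069]), 'moment': array([ 0.00389005, -0.00879953,  0.00864197]), 'finger_gap': 1.0010791710603475}
```

View pics/top0.png

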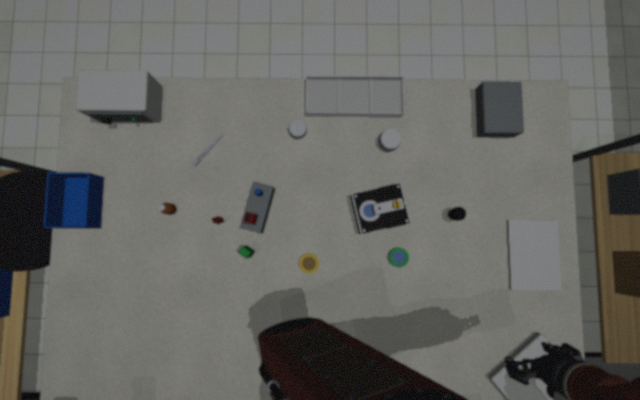

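View pics/side0.png

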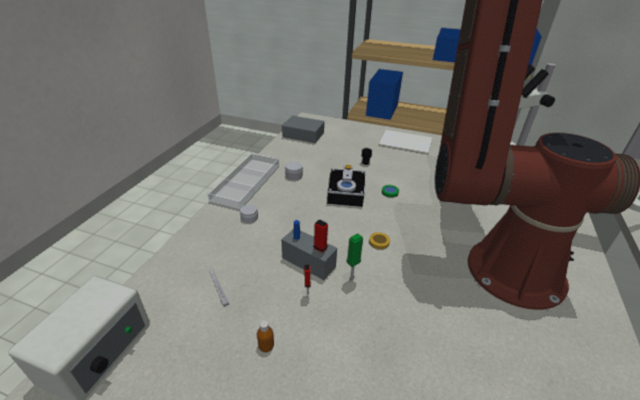

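The top view shows the red driver at (250,218) in the stand (257,207), and the housing at (380,208) with its brass screw near (397,204). Driver candidates are red in the stand (250,218), small red (217,219) and green (246,251). The larger non-green one, in the stand, is meant. The aluminium cell is at (370,211) in the housing; the brass ring at (308,263) and the green/teal one at (398,257) are not.

```bash
cat > m.py <<'E'
from h import *
ims=[];ds=[]
for i in range(6):
    im,d=get_image("top");ims.append(im.astype(float));ds.append(d)
im=np.mean(ims,0);d=np.median(ds,0);np.savez('/tmp/avg.npz',im=im,d=d)
P=cloud("top",d)
def rect(mask,name,h):
    # min area rect in world plane of the mask pixels
    n,l,s,c=cv2.connectedComponentsWithStats(mask.astype(np.uint8));k=1+np.argmax(s[1:,4])
    vv,uu=np.where(l==k); W=ray_z("top",uu,vv,h)[:,:2]
    r=cv2.minAreaRect((W*1000).astype(np.float32));b=cv2.boxPoints(r)
    print(name,s[k].tolist(),'z',np.round(np.median(P[l==k][:,2]),4),'cen mm',np.round(r[0],1),'size',np.round(r[1],1),'ang',round(r[2],2),'meanc',np.round(W.mean(0)*1000,1))
    return l==k
roi=lambda u0,u1,v0,v1:(lambda m:(m.__setitem__((slice(v0,v1),slice(u0,u1)),True),m)[1])(np.zeros(d.shape,bool))
Z=P[...,2]
S=roi(232,282,172,242);H=roi(340,420,175,240)
rect(S&(Z>.04),'stand',.07)
rect(S&(Z>.1)&(np.arange(640)[None]<300)&(im[...,2]>1.5*im[...,0]),'red',.156)
rect(S&(im[...,0]>1.5*im[...,2])&(Z>.09),'blue',.128)
rect(H&(Z>.03),'housing',.05)
rect(H&(Z>.066)&(Z<.1),'strap',.077)
rect(H&(Z>.0815),'head',.0855)
b=H&(im[...,2]>1.6*im[...,0])&(im[...,2]>90);rect(b,'brass',.0855)
c=np.clip(im*1.6,0,255).astype(np.uint8)
a=cv2.resize(c[172:247,205:285],None,fx=5,fy=5,interpolation=cv2.INTER_CUBIC)
e=cv2.resize(c[172:247,340:420],None,fx=5,fy=5,interpolation=cv2.INTER_CUBIC)
cv2.imwrite('pics/crop1.png',np.hstack([a,e]))
np.set_printoptions(linewidth=200)
print(np.round(Z[195:216,384:410:1]*1000).astype(int))
E
python3 m.py
```

```text
stand [240, 181, 34, 52, 1078] z 0.0697 cen mm [533.8 168.3] size [ 63.8 139.6] ang 75.5 meanc [533.5 168.3]
red [244, 212, 13, 12, 81] z 0.155 cen mm [498.4 173.1] size [27.7 28.4] ang 75.21 meanc [497.3 170.8]
blue [255, 189, 8, 7, 41] z 0.1241 cen mm [570.  156.9] size [19.5 15.4] ang 45.62 meanc [570.2 156.6]
housing [351, 183, 60, 52, 2180] z 0.0497 cen mm [ 533.4 -190.9] size [124.3 152.8] ang 13.24 meanc [ 533.2 -191. ]
strap [373, 198, 32, 17, 320] z 0.0764 cen mm [ 538.2 -210.5] size [29.9 89.9] ang 13.19 meanc [ 537.8 -208.9]
head [392, 201, 5, 8, 23] z 0.0855 cen mm [ 541.3 -223.5] size [20.5  9.5] ang 10.52 meanc [ 542.3 -224.2]
brass [393, 201, 8, 7, 40] z 0.0849 cen mm [ 543.3 -230.5] size [17.9 18.3] ang 44.91 meanc [ 543.3 -229.8]
[[50 50 50 48 48 50 49 51 48 50 50 49 49 49 49 48 49 50 48 51 -1  1 -2 -3 -1  0]
 [47 49 48 49 48 50 50 49 49 48 50 50 49 48 48 48 49 50 49 50 50  0  0 -1  1  0]
 [49 49 49 50 49 50 48 51 49 47 47 49 49 49 49 50 48 49 47 51 49 -2  0  0  0  0]
 [50 49 51 49 47 48 48 48 49 48 49 49 49 49 48 50 50 75 50 50 50 -1 -2 -2 -2 -1]
 [49 49 50 48 50 48
[... 658 characters left out ...]
81 84 85 86 80 84 84 76 77 77 77 49 50 48 -2  1  0]
 [76 74 76 77 76 77 77 77 76 75 75 80 85 78 79 78 79 75 75 75 50 48 51 50 -2  0]
 [76 75 76 74 76 77 77 77 78 76 77 75 74 75 77 72 48 47 49 49 49 50 51 51 -1 -1]
 [77 77 76 77 76 76 76 78 76 77 73 49 49 49 48 47 49 49 49 49 49 48 50 51  0 -2]
 [75 76 77 77 77 75 76 49 48 49 49 49 49 49 49 49 48 49 49 49 49 50 49 49 -1  0]
 [77 75 72 48 49 49 50 48 49 50 48 50 50 51 49 50 48 49 49 49 47 48 49 50 51 -1]
 [51 49 50 51 48 49 49 48 49 49 51 51 50 50 51 49 48 50 50 48 49 49 49 51 49  0]
 [52 49 49 49 51 48 50 48 49 50 49 48 51 49 49 49 48 48 50 47 50 50 49 50 51 -1]
 [48 49 48 49 50 49 48 48 51 49 50 49 51 51 47 49 48 49 50 50 50 50 50 49 50 -1]]
```

View pics/crop1.png

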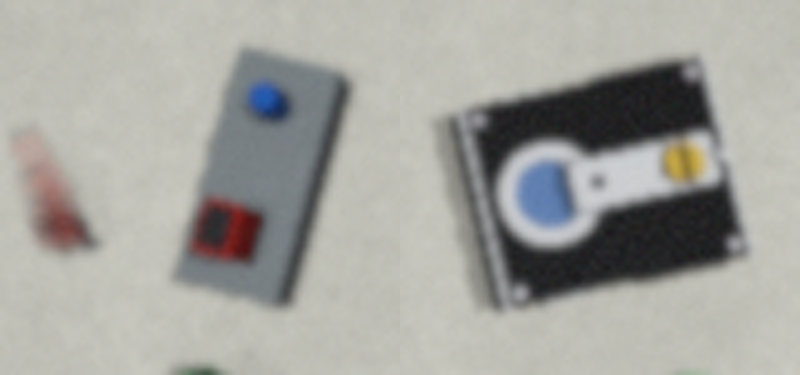

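The crop confirms the red driver in the stand (dark top at about pixel (247.5,217.4)) and the slot running nearly along world x through the brass head. Now I refine the poses and work out the approach.

```bash
cat > m2.py <<'E'
from h import *
from scipy.spatial.transform import Rotation as R
from scipy.optimize import minimize
f=np.load('/tmp/avg.npz');im,d=f['im'],f['d'];P=cloud("top",d);Z=P[...,2]
def sub(u0,u1,v0,v1,lo,hi):
    m=np.zeros(d.shape,bool);m[v0:v1,u0:u1]=True;return m&(Z>lo)&(Z<hi)
def fit(m,a,b,x0):
    # fit rectangle axb (yaw) so that it covers the mask: maximise inside minus outside with soft edges over window
    vv,uu=np.where(m|cv2.dilate(m.astype(np.uint8),np.ones((9,9))).astype(bool))
    return vv,uu
def rectfit(vu,lab,h,a,b,x0):
    W=ray_z("top",vu[1],vu[0],h)[:,:2]*1000
    def cost(p):
        c,s=np.cos(p[2]),np.sin(p[2]);q=W-p[:2]
        X=abs(c*q[:,0]+s*q[:,1])-a/2;Y=abs(-s*q[:,0]+c*q[:,1])-b/2
        occ=1/(1+np.exp(np.clip(X,-50,50)/.8))/(1+np.exp(np.clip(Y,-50,50)/.8));return ((occ-lab)**2).mean()
    r=min((minimize(cost,np.array(x0)+k,method='Nelder-Mead',options=dict(xatol=1e-3,fatol=1e-9,maxiter=2000)) for k in ([0,0,0],[2,-2,.05],[-2,2,-.05])),key=lambda r:r.fun)
    print(np.round(r.x[:2],2),'yaw deg',round(np.degrees(r.x[2]),2),'cost',round(r.fun,4));return r.x
def box(u0,u1,v0,v1):
    vv,uu=np.mgrid[v0:v1,u0:u1];return vv.ravel(),uu.ravel()
vu=box(236,280,176,240);z=Z[vu];k=np.ones(len(z),bool)
print('stand');
ok=((z<.03)|((z>.06)&(z<.078)));vs=(vu[0][ok],vu[1][ok])
# drop wall pixels: z between .03 and .06 already dropped
s=rectfit(vs,(z[ok]>.06)*1.,.07,140,60,[533,168,-.25])
c=np.array([np.cos(s[2]),np.sin(s[2])]);print(' slot pred',s[:2]-35*c,'blue pred',s[:2]+40*c)
print('driver top');ok=(z<.08)|(z>.151);rectfit((vu[0][ok],vu[1][ok]),(z[ok]>.15)*1.,.156,30,22,[499,175,-.25])
m=sub(236,280,176,240,.15,.17);print('  mean',P[m].mean(0),m.sum())
vu=box(343,418,178,238);z=Z[vu];ok=(z<.015)|(z>.045)
print('housing');x=rectfit((vu[0][ok],vu[1][ok]),(z[ok]>.04)*1.,.05,120,150,[533,-191,.23])
print(' screw pred',x[:2]-40*np.array([-np.sin(x[2]),np.cos(x[2])]))
vu=box(385,408,194,216);z=Z[vu];
W=ray_z("top",vu[1],vu[0],.0855)[:,:2]*1000
lab=(z>.0805)|((z>.0775)&(np.hypot(*(W-[543,-230]).T)<9.5))
def cost(p):
    r=np.hypot(*(W-p).T)-12;return ((1/(1+np.exp(r/.8))-lab)**2).mean()
r=minimize(cost,[543,-230],method='Nelder-Mead');print('head',r.x,r.fun)
# slot line: darker in depth inside head
q=W-r.x;ins=np.hypot(*q.T)<9.5
best=max(((-(z[ins&(abs(-np.sin(a)*q[:,0]+np.cos(a)*q[:,1]-o)<1.8)]).mean(),np.degrees(a),o) for a in np.radians(np.arange(-10,30,1)) for o in np.arange(-3,3.1,.25)))
print('slot z,yaw,off',best)
g=im.mean(2)[vu];best=max(((-(g[ins&(abs(-np.sin(a)*q[:,0]+np.cos(a)*q[:,1]-o)<1.8)]).mean(),np.degrees(a),o) for a in np.radians(np.arange(-10,30,1)) for o in np.arange(-3,3.1,.25)))
print('slot gray',best)
st=env.state();w=st['tcp_rot'];print('tool axes cols\n',np.round(R.from_quat([w[1],w[2],w[3],w[0]]).as_matrix(),3),st['position'],st['t'])
E
python3 m2.py
```

```text
stand
[534.15 169.41] yaw deg -14.4 cost 0.0072
 slot pred [500.24698278 178.11864755] blue pred [572.88928205 159.46130698]
driver top
[499.32 177.75] yaw deg -13.94 cost 0.0014
  mean [0.49912216 0.17786126 0.1569756 ] 94
housing
[ 533.78 -191.44] yaw deg 13.27 cost 0.0048
 screw pred [ 542.96205979 -230.37370868]
head [ 542.76384152 -230.01839009] 0.009303317152503737
slot z,yaw,off (np.float64(-0.07906581342528937), np.float64(14.999999999999998), np.float64(0.0))
slot gray (np.float64(-71.21527777777777), np.float64(11.0), np.float64(-1.25))
tool axes cols
 [[-0.     0.348 -0.937]
 [ 0.    -0.937 -0.348]
 [-1.    -0.    -0.   ]] [ 0.18284551 -0.49209321  0.23120996] 0.4
```

Emit:
{"name": "servo_tool", "arguments": {
  "motion": [
    [[-0.15,-2.6,-2.65,-7.3,8.5],[-0.3,-5.2,-5.3,-14.6,8.5],[-0.45,-7.8,-7.95,-21.9,8.5],[-0.6,-10.4,-10.6,-29.2,8.5],[-0.75,-13,-13.25,-36.5,8.5],[-0.9,-15.6,-15.9,-43.8,8.5],[-1.05,-18.2,-18.55,-51.1,8.5],[-1.2,-20.8,-21.2,-58.4,8.5],[-1.35,-23.4,-23.85,-65.7,8.5],[-1.5,-26,-26.5,-73,8.5]]
  ]
}}

```text
t: 1.4
position: [0.3411, -0.1547, 0.2466]
tcp_rot: [0.516, 0.484, 0.516, -0.484]
contact_force: [0.9, -0.6, -0.3]
finger_gap: 0.99
```

```bash
cat > go.py <<'E'
import sys
from h import *
from scipy.spatial.transform import Rotation as R
def cur():
    s=env.state();w=s['tcp_rot'];M=R.from_quat([w[1],w[2],w[3],w[0]]).as_matrix();return s,M
def rep(tx=None,ty=None,tz=None,yaw=None):
    s,M=cur();p=s['position'];y=np.degrees(np.arctan2(M[1,1],M[0,1]))
    print('t %.2f'%s['t'],'p',np.round(p*1000,1),'yaw',round(y,2),'tilt',np.round(M[:,0],4),'F',np.round(s['contact_force'],2),'M',np.round(s['moment'],3),'gap',round(s['finger_gap'],3),'q',np.round(s['joint_positions'],3),'eff6',round(s['effort'][5],3))
    if tx is not None:
        d=M.T@(np.array([tx,ty,tz])/10-p*100);print('shift cm',np.round(d,2),'roll',round(-((yaw-y+180)%360-180),2))
if __name__=='__main__':rep(*map(float,sys.argv[1:]))
E
python3 go.py 499.5 177.9 230 75.8
```

```text
t 1.40 p [ 341.1 -154.7  246.6] yaw 3.67 tilt [ 6.e-04 -4.e-04 -1.e+00] F [ 0.95 -0.65 -0.27] M [-0.017 -0.04   0.012] gap 0.99 q [-0.622 -0.009 -0.47   1.11   0.     0.885] eff6 0.433
shift cm [  1.65  17.93 -32.18] roll -72.13
```

Emit:
{"name": "servo_tool", "arguments": {
  "motion": [
    [[0.2,2.0,-3.6,-8.0,8.5],[0.4,4.0,-7.2,-16,8.5],[0.6,6.0,-10.8,-24,8.5],[0.8,8.0,-14.4,-32,8.5],[1.0,10.0,-18,-40,8.5],[1.2,12.0,-21.6,-48,8.5],[1.4,14.0,-25.2,-56,8.5],[1.6,16.0,-28.8,-64,8.5],[1.65,17.93,-32.18,-72.1,8.5],[1.65,17.93,-32.18,-72.1,8.5]]
  ]
}}

```text
t: 2.4
position: [0.5021, 0.1793, 0.2293]
tcp_rot: [0.702, 0.087, 0.702, -0.086]
contact_force: [0.4, -0.1, -0.5]
finger_gap: 0.996
```

```bash
python3 go.py 499.5 177.9 94 75.8; python3 - <<'E'
from h import *
a,_=get_image("top");b,_=get_image("side")
f=lambda c:cv2.resize(np.clip(c*1.5,0,255).astype(np.uint8),None,fx=4,fy=4,interpolation=cv2.INTER_CUBIC)
cv2.imwrite('pics/app.png',np.hstack([f(a[170:260,205:300]),f(b[190:280,260:355])]))
E
```

```text
t 2.40 p [502.1 179.3 229.3] yaw 75.95 tilt [ 7.0e-04  1.1e-03 -1.0e+00] F [ 0.44 -0.08 -0.46] M [-0.017 -0.015  0.068] gap 0.996 q [ 2.050e-01  3.060e-01 -1.370e-01  1.127e+00  1.000e-03  4.500e-01] eff6 -0.916
shift cm [13.53 -0.21 -0.22] roll 0.15
```

View pics/app.png

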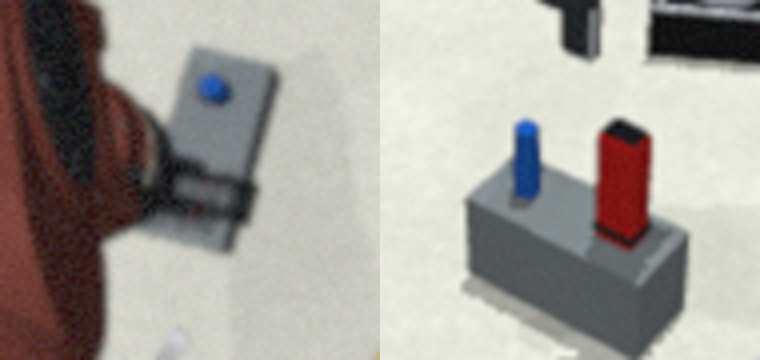

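Emit:
{"name": "servo_tool", "arguments": {
  "motion": [
    [[2,0,0,0,8.5],[4,0,0,0,8.5],[6,0,0,0,8.5],[8,0,0,0,8.5],[10,0,0,0,8.5],[11.5,0,0,0,8.5],[12.6,0,0,0,8.5],[13.2,0,0,0,8.5],[13.6,0,0,0,8.5],[13.6,0,0,0,8.5]]
  ]
}}

```text
t: 3.5
position: [0.5007, 0.1755, 0.0938]
tcp_rot: [0.701, 0.089, 0.701, -0.09]
contact_force: [-0.1, -0.0, 0.3]
finger_gap: 0.997
```

```bash
python3 go.py 499.5 177.9 94 75.8
```

```text
t 3.50 p [500.7 175.5  93.8] yaw 75.46 tilt [-0.e+00 -1.e-04 -1.e+00] F [-0.06 -0.05  0.32] M [-0.032  0.037  0.024] gap 0.997 q [ 0.199  0.42  -0.353  0.798 -0.     0.453] eff6 0.003
shift cm [-0.02  0.2  -0.18] roll -0.34
```

Emit:
{"name": "servo_tool", "arguments": {
  "motion": [
    [[0,0.2,-0.18,-0.3,8.5],[0,0.2,-0.18,-0.3,8.5],[0,0.2,-0.18,-0.3,6],[0,0.2,-0.18,-0.3,4],[0,0.2,-0.18,-0.3,2],[0,0.2,-0.18,-0.3,1],[0,0.2,-0.18,-0.3,1],[0,0.2,-0.18,-0.3,1],[0,0.2,-0.18,-0.3,1],[0,0.2,-0.18,-0.3,1]]
  ]
}}

```text
t: 4.5
position: [0.4996, 0.1781, 0.0939]
tcp_rot: [0.702, 0.088, 0.702, -0.087]
contact_force: [-0.1, 0.3, 3.4]
finger_gap: 0.248
```

```bash
python3 go.py 499.5 177.9 94 75.8
```

```text
t 4.50 p [499.6 178.1  93.9] yaw 75.79 tilt [ 3.e-04  1.e-04 -1.e+00] F [-0.14  0.29  3.43] M [-0.056  0.103  0.043] gap 0.248 q [ 0.205  0.419 -0.354  0.798  0.     0.453] eff6 0.009
shift cm [-0.01 -0.03 -0.  ] roll -0.01
```

Emit:
{"name": "servo_tool", "arguments": {
  "motion": [
    [[-0.3,0,0,0,1],[-1,0,0,0,1],[-2.5,0,0,0,1],[-4,0,0,0,1],[-5.5,0,0,0,1],[-7,0,0,0,1],[-8.5,0,0,0,1],[-10,0,0,0,1],[-11.7,0,0,0,1],[-11.7,0,0,0,1]]
  ]
}}

```text
t: 5.5
position: [0.5007, 0.1784, 0.2131]
tcp_rot: [0.703, 0.088, 0.7, -0.087]
contact_force: [-0.0, 1.1, -1.2]
finger_gap: 0.252
```

```bash
python3 go.py 542.8 -230.1 200 101
```

```text
t 5.50 p [500.7 178.4 213.1] yaw 75.79 tilt [ 3.6e-03  8.0e-04 -1.0e+00] F [-0.02  1.14 -1.21] M [ 0.045 -0.031  0.035] gap 0.252 q [ 0.205  0.311 -0.174  1.082  0.     0.453] eff6 0.0
shift cm [  1.29 -38.57  14.11] roll -25.21
```

Emit:
{"name": "servo_tool", "arguments": {
  "motion": [
    [[0,-2,0.7,-1.3,1],[0.1,-5,1.8,-3.3,1],[0.2,-9.3,3.4,-6.1,1],[0.3,-14,5.1,-9.2,1],[0.4,-18.7,6.8,-12.2,1],[0.5,-23.4,8.6,-15.3,1],[0.5,-28.1,10.3,-18.4,1],[0.5,-32.8,12,-21.5,1],[0.5,-36.5,13.4,-24,1],[0.5,-38.5,14.1,-25.2,1]]
  ]
}}

```text
t: 6.5
position: [0.5412, -0.2331, 0.2048]
tcp_rot: [0.704, -0.067, 0.704, 0.067]
contact_force: [-0.0, 0.2, -1.3]
finger_gap: 0.254
```

Emit:
{"name": "servo_tool", "arguments": {
  "motion": [
    [[0,0,0,0,1],[0,0,0,0,1],[0,0,0,0,1],[0,0,0,0,1],[0,0,0,0,1],[0,0,0,0,1],[0,0,0,0,1],[0,0,0,0,1],[0,0,0,0,1],[0,0,0,0,1]]
  ]
}}

```text
t: 7.5
position: [0.5416, -0.2298, 0.2058]
tcp_rot: [0.704, -0.068, 0.704, 0.068]
contact_force: [-0.3, 0.3, -0.9]
finger_gap: 0.254
```

```bash
python3 go.py 542.8 -230.1 200 101; python3 - <<'E'
from h import *
for n in("top","side"):
    L=[get_image(n) for i in range(5)];im=np.mean([l[0].astype(float) for l in L],0);d=np.median([l[1] for l in L],0)
    np.savez('/tmp/hov_%s.npz'%n,im=im,d=d)
    if n=="side": b=im
    else: a=im
f=lambda c,k:cv2.resize(np.clip(c*1.5,0,255).astype(np.uint8),None,fx=k,fy=k,interpolation=cv2.INTER_CUBIC)
cv2.imwrite('pics/hov.png',np.hstack([f(a[170:245,340:420],5),f(b[125:200,320:400],5)]))
E
```

```text
t 7.50 p [ 541.6 -229.8  205.8] yaw 100.98 tilt [ 0. -0. -1.] F [-0.29  0.31 -0.92] M [-0.028  0.009 -0.002] gap 0.254 q [-0.525  0.425 -0.022  1.123 -0.    -0.717] eff6 0.0
shift cm [ 0.58 -0.06  0.11] roll -0.02
```

View pics/hov.png

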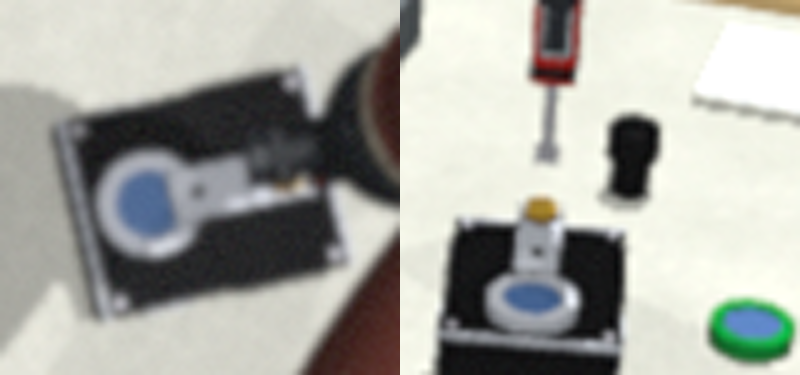

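```bash
python3 - <<'E'
from h import *
f=np.load('/tmp/hov_side.npz');im,d=f['im'],f['d']
P=cloud("side",d);np.set_printoptions(linewidth=220)
print('gray');print(im.mean(2)[145:162,341:358].round().astype(int))
print('z');print((P[145:162,341:358,2]*1000).round().astype(int))
m=np.zeros(d.shape,bool);m[160:176,338:360]=True
hd=m&(im[...,2]>1.5*im[...,0])&(im[...,2]>80)
v,u=np.where(hd);print('head px',u.mean(),v.mean(),u.min(),u.max(),v.min(),v.max(),len(u))
top=hd&(P[...,2]>.0835);v,u=np.where(top);print('top px',u.mean(),v.mean(),len(u),ray_z("side",u.mean(),v.mean(),.0855),P[top].mean(0))
print((P[160:176,340:358,2]*1000).round().astype(int))
s,p=541.6,0
E
```

```text
gray
[[160 158 160 160 160 161 160 144 109  91 130 156 159 159 158 157 158]
 [160 160 161 160 161 161 160 139 103  92 139 160 160 158 158 158 158]
 [160 161 161 160 161 161 161 135 100  94 140 161 161 159 159 158 159]
 [162 161 161 161 161 162 162 132  96  97 142 161 162 160 159 158 159]
 [162 161 162 160 161 162 162 128  93  99 142 161 161 160 159 159 159]
 [162 162 161 160 161 162 161 128  93 100 142 161 162 160 160 160 161]
 [162 162 161 161 161 163 162 129  95 106 146 162 162 161 161 161 161]
 [163 163 163 162 162 163 161 126  93 110 149 164 164 162 161 160 161]
 [163 164 162 162 162 156 142 109  89 108 141 161 164 163 161 160 160]
 [162 161 161 160 161 150 120  93  86  96 124 153 161 162 161 160 160]
 [161 161 161 160 160 149 114  90  87  89 114 149 161 162 161 161 162]
 [161 161 161 161 160 144 112  94  91  93 122 152 162 162 162 162 163]
 [160 160 161 161 160 147 131 126 119 117 135 155 162 162 161 162 162]
 [159 159 160 160 160 155 153 154 151 149 153 159 163 162 162 162 162]
 [158 159 159 159 159 158 159 160 161 162 163 164 163 162 162 162 162]
 [159 159 159 159 159 159 159 
[... 1711 characters left out ...]
-1  1 -1  0 -1]
 [-2  1 -1  2  0 85 86 87 86 83 86  1  0  1  2  1  0  0]
 [ 0 -2  1  0 78 84 83 85 85 86 85 78  0  1 -1  1  1  0]
 [ 0  1  0  1 80 86 86 86 87 86 85 77  1  0  1  2  2 -1]
 [-1  1  0 -1 78 82 84 85 83 85 82 76  0  0  0  1  1  0]
 [51  0  0 76 76 79 80 81 80 80 79 77  0  0  0  0 -2  0]
 [51 50 50 76 77 76 77 76 77 77 76 77 50 49 -1  2  1  2]
 [50 50 50 76 77 77 77 78 78 76 77 77 50 50 49 50 51 51]
 [50 52 49 76 78 77 77 76 77 77 76 77 50 51 50 50 49 51]
 [49 51 50 77 77 77 78 77 76 76 77 76 51 51 49 50 50 49]
 [50 51 49 77 77 77 76 77 76 78 78 76 49 50 49 50 50 49]
 [51 50 50 77 77 77 79 81 77 77 78 77 50 50 50 51 50 49]
 [49 51 49 78 78 76 79 78 78 77 76 76 51 51 49 49 50 50]]
```

```bash
python3 - <<'E'
from h import *
for z in(.118,.1198,.121): print('blade bottom',z,ray_z("side",np.array(349.0),np.array(157.1),z)*1000)
print('shaft @row146', [ (ray_z("side",np.array(349.05),np.array(146.),z)*1000).round(1) for z in (.160,.163)])
for v in(165.3,165.6,165.9): print('head',ray_z("side",np.array(347.6),np.array(v),.0855)*1000)
f=np.load('/tmp/hov_side.npz');P=cloud("side",f['d'])
print('blade cloud',P[154:157,347:351].reshape(-1,3).round(4)[:,:].mean(0), 'shaft',P[145:152,349].mean(0),P[147:152,348].mean(0))
h=P[164:168,345:351].reshape(-1,3);h=h[h[:,2]>.081];print('head cloud',h.mean(0),h.min(0),h.max(0))
E
```

```text
blade bottom 0.118 [ 542.1926886  -230.06238238  118.        ]
blade bottom 0.1198 [ 541.42658311 -226.90624802  119.8       ]
blade bottom 0.121 [ 540.91584612 -224.80215844  121.        ]
shaft @row146 [array([ 544.9, -229. ,  160. ]), array([ 543.5, -223.4,  163. ])]
head [ 544.6504738  -229.70963414   85.5       ]
head [ 544.08558486 -227.75544595   85.5       ]
head [ 543.52215761 -225.80631437   85.5       ]
blade cloud [ 0.54400833 -0.22791667  0.12679167] shaft [ 0.54346156 -0.22476849  0.1548845 ] [ 0.54703664 -0.22654725  0.14958001]
head cloud [ 0.54484155 -0.22928182  0.08491447] [ 0.53508827 -0.2442042   0.08226889] [ 0.55569716 -0.21828086  0.08688987]
```

Emit:
{"name": "servo_tool", "arguments": {
  "motion": [
    [[0.4,-0.08,0.16,-0.5,1],[0.8,-0.08,0.16,-0.5,1],[1.2,-0.08,0.16,-0.5,1],[1.6,-0.08,0.16,-0.5,1],[2,-0.08,0.16,-0.5,1],[2.4,-0.08,0.16,-0.5,1],[2.8,-0.08,0.16,-0.5,1],[3,-0.08,0.16,-0.5,1],[3.15,-0.08,0.16,-0.5,1],[3.15,-0.08,0.16,-0.5,1]]
  ]
}}

```text
t: 9.0
position: [0.5433, -0.2302, 0.1741]
tcp_rot: [0.704, -0.071, 0.704, 0.071]
contact_force: [-0.1, 0.5, -0.4]
finger_gap: 0.247
```

```bash
python3 go.py 543.3 -230.4 171 101.5; sed -i 's/^    np.savez.*$//' h.py; python3 - <<'E'
from h import *
L=[get_image("side") for i in range(4)];im=np.mean([l[0].astype(float) for l in L],0)
cv2.imwrite('pics/near.png',cv2.resize(np.clip(im[140:185,320:380]*1.5,0,255).astype(np.uint8),None,fx=10,fy=10,interpolation=cv2.INTER_CUBIC))
E
```

```text
t 9.00 p [ 543.3 -230.2  174.1] yaw 101.48 tilt [-2.e-04  1.e-04 -1.e+00] F [-0.12  0.46 -0.44] M [ 0.033  0.025 -0.013] gap 0.247 q [-0.525  0.449 -0.071  1.051  0.    -0.725] eff6 0.0
shift cm [ 0.31 -0.02 -0.  ] roll -0.02
```

View pics/near.png

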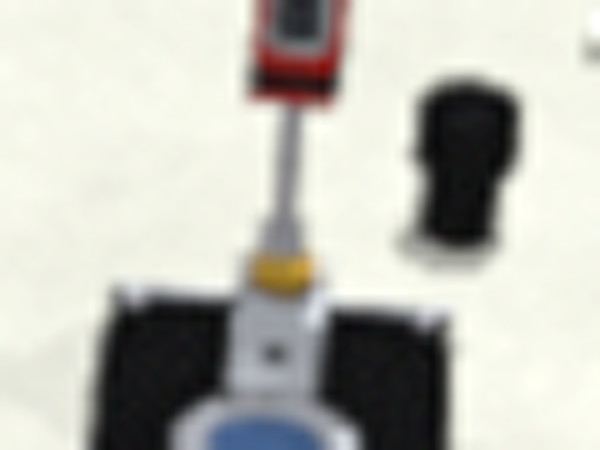

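The blade (283,240 in the crop, about pixel (348.3,164)) stands just above and centred over the brass head (281,272). I'll descend slowly to feel for the slot.

Emit:
{"name": "servo_tool", "arguments": {
  "motion": [
    [[0.05,0,0,0,1],[0.1,0,0,0,1],[0.15,0,0,0,1],[0.2,0,0,0,1],[0.25,0,0,0,1],[0.3,0,0,0,1],[0.35,0,0,0,1],[0.38,0,0,0,1],[0.38,0,0,0,1],[0.38,0,0,0,1]]
  ]
}}

```text
t: 10.2
position: [0.5435, -0.2303, 0.1712]
tcp_rot: [0.704, -0.071, 0.703, 0.071]
contact_force: [-2.0, 1.4, 5.0]
finger_gap: 0.25
```

```bash
python3 go.py 543.3 -230.4 166.5 101.5
```

```text
t 10.20 p [ 543.5 -230.3  171.2] yaw 101.49 tilt [ 7.e-04 -4.e-04 -1.e+00] F [-1.97  1.45  5.02] M [0.284 0.461 0.001] gap 0.25 q [-0.525  0.451 -0.076  1.043  0.    -0.725] eff6 0.001
shift cm [ 0.47 -0.01 -0.02] roll -0.01
```

Emit:
{"name": "servo_tool", "arguments": {
  "motion": [
    [[0.03,-0.02,0,0,1],[0.05,-0.04,0,0,1],[0.05,-0.06,0,0,1],[0.05,-0.08,0,0,1],[0.05,-0.1,0,0,1],[0.05,-0.12,0,0,1],[0.05,-0.14,0,0,1],[0.05,-0.15,0,0,1],[0.05,-0.15,0,0,1],[0.05,-0.15,0,0,1]]
  ]
}}

```text
t: 11.2
position: [0.5436, -0.2316, 0.17]
tcp_rot: [0.704, -0.071, 0.704, 0.071]
contact_force: [0.5, 0.1, -0.2]
finger_gap: 0.248
```

```bash
python3 go.py 543.3 -230.4 166.5 101.5
```

```text
t 11.20 p [ 543.6 -231.6  170. ] yaw 101.49 tilt [-0.  0. -1.] F [ 0.55  0.06 -0.18] M [ 0.004  0.023 -0.042] gap 0.248 q [-0.527  0.453 -0.075  1.042  0.    -0.727] eff6 -0.0
shift cm [ 0.35  0.13 -0.01] roll -0.01
```

It dropped in: no force at 1.2 mm below the contact height. Lowering to about 5 mm depth.

Emit:
{"name": "servo_tool", "arguments": {
  "motion": [
    [[0.05,0,0,0,1],[0.1,0,0,0,1],[0.15,0,0,0,1],[0.2,0,0,0,1],[0.25,0,0,0,1],[0.3,0,0,0,1],[0.34,0,0,0,1],[0.37,0,0,0,1],[0.37,0,0,0,1],[0.37,0,0,0,1]]
  ]
}}

```text
t: 12.2
position: [0.5436, -0.2317, 0.1663]
tcp_rot: [0.704, -0.071, 0.704, 0.071]
contact_force: [-0.2, 0.5, -0.8]
finger_gap: 0.251
```

```bash
python3 go.py 543.3 -230.4 166.5 101.5
```

```text
t 12.20 p [ 543.6 -231.7  166.3] yaw 101.48 tilt [ 0.  0. -1.] F [-0.19  0.46 -0.84] M [ 0.015 -0.     0.029] gap 0.251 q [-0.527  0.456 -0.081  1.034  0.    -0.727] eff6 -0.0
shift cm [-0.02  0.13 -0.01] roll -0.02
```

Emit:
{"name": "servo_tool", "arguments": {
  "motion": [
    [[0,0,0,1.5,1],[0,0,0,3,1],[0,0,0,4.5,1],[0,0,0,6,1],[0.01,0,0,7.5,1],[0.02,0,0,9,1],[0.03,0,0,10.5,1],[0.04,0,0,12,1],[0.04,0,0,12,1],[0.04,0,0,12,1]]
  ]
}}

```text
t: 13.2
position: [0.5437, -0.2317, 0.166]
tcp_rot: [0.707, 0.003, 0.707, -0.003]
contact_force: [0.4, -0.1, 1.9]
finger_gap: 0.252
```

```bash
cat > tq.py <<'E'
from h import *
from go import rep
rep()
M=[];E=[];F=[]
for i in range(5):
    get_image("side");s=env.state();M.append(s['moment']);F.append(s['contact_force']);E.append(s['effort'][5])
print('M',np.mean(M,0).round(4),'sd',np.std(M,0).round(4)[2],'F',np.mean(F,0).round(2),'E6',np.round(E,3))
E
python3 tq.py
```

```text
t 13.20 p [ 543.7 -231.7  166. ] yaw 89.49 tilt [ 2.e-04 -1.e-04 -1.e+00] F [ 0.38 -0.11  1.94] M [-0.06   0.136  0.09 ] gap 0.252 q [-0.527  0.456 -0.081  1.033 -0.    -0.518] eff6 0.156
M [-0.0787  0.1601  0.0897] sd 0.0167 F [-0.47 -0.72  2.08] E6 [0.108 0.09  0.085 0.083 0.084]
```

Emit:
{"name": "servo_tool", "arguments": {
  "motion": [
    [[0,0,0,1.5,1],[0.01,0,0,3,1],[0.02,0,0,4.5,1],[0.03,0,0,6,1],[0.04,0,0,7.5,1],[0.05,0,0,8.5,1],[0.06,0,0,9.5,1],[0.06,0,0,10,1],[0.06,0,0,10,1],[0.06,0,0,10,1]]
  ]
}}

```text
t: 14.45
position: [0.5437, -0.2318, 0.1653]
tcp_rot: [0.704, 0.065, 0.704, -0.065]
contact_force: [0.1, -0.8, 1.8]
finger_gap: 0.253
```

```bash
python3 tq.py
```

```text
t 14.45 p [ 543.7 -231.8  165.3] yaw 79.49 tilt [ 1.e-04 -2.e-04 -1.e+00] F [ 0.15 -0.78  1.83] M [-0.433  0.005  0.039] gap 0.253 q [-0.527  0.457 -0.082  1.031 -0.    -0.343] eff6 0.114
M [-0.4604 -0.02    0.0925] sd 0.0254 F [ 0.33 -1.12  2.04] E6 [0.096 0.09  0.089 0.088 0.089]
```

Emit:
{"name": "servo_tool", "arguments": {
  "motion": [
    [[0,0,0,1.5,1],[0.01,0,0,3,1],[0.02,0,0,4.5,1],[0.03,0,0,6,1],[0.04,0,0,7.5,1],[0.05,0,0,8.5,1],[0.06,0,0,9.5,1],[0.07,0,0,10,1],[0.07,0,0,10,1],[0.07,0,0,10,1]]
  ]
}}

```text
t: 15.7
position: [0.5436, -0.2318, 0.1647]
tcp_rot: [0.696, 0.126, 0.696, -0.126]
contact_force: [0.0, -2.7, 2.1]
finger_gap: 0.253
```

```bash
python3 tq.py
```

```text
t 15.70 p [ 543.6 -231.8  164.7] yaw 69.49 tilt [ 0.e+00 -1.e-04 -1.e+00] F [ 0.05 -2.66  2.12] M [-0.834 -0.062  0.102] gap 0.253 q [-0.527  0.457 -0.084  1.03  -0.    -0.169] eff6 0.116
M [-0.8379 -0.0009  0.103 ] sd 0.0357 F [ 0.2  -2.8   1.44] E6 [0.098 0.092 0.09  0.09  0.09 ]
```

Emit:
{"name": "servo_tool", "arguments": {
  "motion": [
    [[0,-0.02,0.01,1.5,1],[0.01,-0.05,0.02,3,1],[0.02,-0.05,0.02,4.5,1],[0.03,-0.05,0.02,6,1],[0.04,-0.05,0.02,7.5,1],[0.05,-0.05,0.02,8.5,1],[0.06,-0.05,0.02,9.5,1],[0.07,-0.05,0.02,10,1],[0.07,-0.05,0.02,10,1],[0.07,-0.05,0.02,10,1]]
  ]
}}

```text
t: 16.95
position: [0.5436, -0.2321, 0.1639]
tcp_rot: [0.682, 0.186, 0.682, -0.186]
contact_force: [0.1, 0.1, 3.5]
finger_gap: 0.248
```

```bash
python3 tq.py
```

```text
t 16.95 p [ 543.6 -232.1  163.9] yaw 59.5 tilt [-0.e+00  2.e-04 -1.e+00] F [0.07 0.11 3.47] M [ 0.005 -0.132  0.093] gap 0.248 q [-0.527  0.458 -0.084  1.029  0.     0.005] eff6 0.112
M [ 0.1133 -0.0914  0.081 ] sd 0.0175 F [0.35 0.27 2.47] E6 [0.094 0.088 0.086 0.086 0.086]
```

Emit:
{"name": "servo_tool", "arguments": {
  "motion": [
    [[0,0,0,1.5,1],[0.01,0,0,3,1],[0.02,0,0,4.5,1],[0.03,0,0,6,1],[0.04,0,0,7.5,1],[0.05,0,0,8.5,1],[0.06,0,0,9.5,1],[0.07,0,0,10,1],[0.07,0,0,10,1],[0.07,0,0,10,1]]
  ]
}}

```text
t: 18.2
position: [0.5436, -0.2322, 0.1633]
tcp_rot: [0.663, 0.245, 0.663, -0.245]
contact_force: [0.7, 0.4, 1.6]
finger_gap: 0.25
```

```bash
python3 tq.py
```

```text
t 18.20 p [ 543.6 -232.2  163.3] yaw 49.5 tilt [ 1.e-04 -0.e+00 -1.e+00] F [0.74 0.41 1.6 ] M [ 0.221 -0.088  0.079] gap 0.25 q [-0.527  0.459 -0.085  1.027  0.     0.18 ] eff6 0.112
M [ 0.2011 -0.0685  0.0959] sd 0.0346 F [0.2  0.47 2.44] E6 [0.094 0.088 0.086 0.086 0.086]
```

Emit:
{"name": "servo_tool", "arguments": {
  "motion": [
    [[0,0,0,1.5,1],[0.01,0,0,3,1],[0.02,0,0,4.5,1],[0.03,0,0,6,1],[0.04,0,0,7.5,1],[0.05,0,0,8.5,1],[0.06,0,0,9.5,1],[0.07,0,0,10,1],[0.07,0,0,10,1],[0.07,0,0,10,1]]
  ]
}}

```text
t: 19.45
position: [0.5436, -0.2322, 0.1625]
tcp_rot: [0.64, 0.302, 0.64, -0.302]
contact_force: [-0.8, -0.3, 2.2]
finger_gap: 0.255
```

```bash
python3 tq.py
```

```text
t 19.45 p [ 543.6 -232.2  162.5] yaw 39.49 tilt [ 0.e+00 -1.e-04 -1.e+00] F [-0.8  -0.27  2.16] M [0.026 0.041 0.093] gap 0.255 q [-0.527  0.459 -0.086  1.025 -0.     0.354] eff6 0.113
M [0.0007 0.0516 0.0983] sd 0.0132 F [ 0.17 -0.28  2.22] E6 [0.095 0.089 0.087 0.087 0.087]
```

Emit:
{"name": "servo_tool", "arguments": {
  "motion": [
    [[0,0,0,1.5,1],[0.01,0,0,3,1],[0.02,0,0,4.5,1],[0.03,0,0,6,1],[0.04,0,0,7.5,1],[0.05,0,0,8.5,1],[0.06,0,0,9.5,1],[0.07,0,0,10,1],[0.07,0,0,10,1],[0.07,0,0,10,1]]
  ]
}}

```text
t: 20.7
position: [0.5437, -0.2323, 0.1619]
tcp_rot: [0.611, 0.356, 0.611, -0.356]
contact_force: [-0.3, -0.5, 2.8]
finger_gap: 0.253
```

```bash
python3 tq.py
```

```text
t 20.70 p [ 543.7 -232.3  161.9] yaw 29.5 tilt [ 1.e-04 -2.e-04 -1.e+00] F [-0.33 -0.49  2.8 ] M [-0.338  0.234  0.112] gap 0.253 q [-0.527  0.46  -0.087  1.024 -0.     0.529] eff6 0.126
M [-0.2922  0.2537  0.0916] sd 0.041 F [-0.73 -1.25  2.91] E6 [0.108 0.102 0.1   0.1   0.1  ]
```

Emit:
{"name": "servo_tool", "arguments": {
  "motion": [
    [[0,0,0,1,1],[0.01,0,0,2,1],[0.02,0,0,3,1],[0.03,0,0,4,1],[0.03,0,0,5,1],[0.035,0,0,5,1],[0.035,0,0,5,1],[0.035,0,0,5,1],[0.035,0,0,5,1],[0.035,0,0,5,1]]
  ]
}}

```text
t: 21.95
position: [0.5436, -0.2323, 0.1615]
tcp_rot: [0.595, 0.383, 0.595, -0.383]
contact_force: [-2.0, -0.8, 5.8]
finger_gap: 0.251
```

```bash
python3 tq.py
```

```text
t 21.95 p [ 543.6 -232.3  161.5] yaw 24.49 tilt [ 0.e+00 -2.e-04 -1.e+00] F [-2.   -0.83  5.81] M [-0.54   0.5    0.127] gap 0.251 q [-0.527  0.46  -0.088  1.023 -0.     0.616] eff6 0.108
M [-0.5594  0.4285  0.1112] sd 0.016 F [-1.77 -1.75  4.53] E6 [0.108 0.109 0.109 0.109 0.109]
```

Emit:
{"name": "servo_tool", "arguments": {
  "motion": [
    [[0,-0.02,0.01,1,1],[0,-0.04,0.015,2,1],[0.01,-0.04,0.015,3,1],[0.015,-0.04,0.015,4,1],[0.02,-0.04,0.015,5,1],[0.02,-0.04,0.015,5,1],[0.02,-0.04,0.015,5,1],[0.02,-0.04,0.015,5,1],[0.02,-0.04,0.015,5,1],[0.02,-0.04,0.015,5,1]]
  ]
}}

```text
t: 23.2
position: [0.5434, -0.2325, 0.1613]
tcp_rot: [0.577, 0.408, 0.577, -0.408]
contact_force: [0.4, -0.8, 2.9]
finger_gap: 0.25
```

```bash
python3 tq.py
```

```text
t 23.20 p [ 543.4 -232.5  161.3] yaw 19.49 tilt [ 2.e-04  1.e-04 -1.e+00] F [ 0.4  -0.85  2.94] M [-0.054 -0.335  0.143] gap 0.25 q [-0.528  0.46  -0.089  1.022  0.     0.703] eff6 0.119
M [-0.0216 -0.3916  0.1382] sd 0.0117 F [ 1.29 -0.23  3.05] E6 [0.119 0.12  0.12  0.12  0.12 ]
```

Emit:
{"name": "servo_tool", "arguments": {
  "motion": [
    [[0,0.01,0,1,1],[0,0.01,0.0,2,1],[0.01,0.01,0.0,3,1],[0.01,0.01,0,4,1],[0.01,0.01,0,4,1],[0.01,0.01,0,4,1],[0.01,0.01,0,4,1],[0.01,0.01,0,4,1],[0.01,0.01,0,4,1],[0.01,0.01,0,4,1]]
  ]
}}

```text
t: 24.45
position: [0.5434, -0.2324, 0.1611]
tcp_rot: [0.563, 0.428, 0.563, -0.428]
contact_force: [0.7, -0.0, 1.2]
finger_gap: 0.251
```

```bash
python3 tq.py;  sed -i 's/range(5)/range(20)/' tq.py; python3 tq.py
```

```text
t 24.45 p [ 543.4 -232.4  161.1] yaw 15.49 tilt [-1.e-04  0.e+00 -1.e+00] F [ 0.67 -0.05  1.18] M [-0.09  -0.449  0.079] gap 0.251 q [-0.528  0.46  -0.089  1.022  0.     0.773] eff6 0.133
M [-0.1199 -0.479   0.1392] sd 0.0377 F [ 1.42 -0.23  0.96] E6 [0.134 0.134 0.134 0.134 0.134]
t 24.70 p [ 543.4 -232.5  161.1] yaw 15.49 tilt [-1.e-04  0.e+00 -1.e+00] F [ 1.31 -0.23  0.39] M [-0.117 -0.491  0.19 ] gap 0.25 q [-0.528  0.46  -0.089  1.022 -0.     0.773] eff6 0.134
M [-0.1145 -0.447   0.1334] sd 0.027 F [ 1.64 -0.31  0.84] E6 [0.134 0.134 0.134 0.134 0.134 0.134 0.134 0.134 0.134 0.134 0.134 0.134
 0.134 0.134 0.134 0.134 0.134 0.134 0.134 0.134]
```

Emit:
{"name": "servo_tool", "arguments": {
  "motion": [
    [[0,0.02,0.01,0.5,1],[0,0.02,0.01,1,1],[0,0.02,0.01,1.5,1],[0,0.02,0.01,1.5,1],[0,0.02,0.01,1.5,1],[0,0.02,0.01,1.5,1],[0,0.02,0.01,1.5,1],[0,0.02,0.01,1.5,1],[0,0.02,0.01,1.5,1],[0,0.02,0.01,1.5,1]]
  ]
}}

```text
t: 26.7
position: [0.5435, -0.2325, 0.1611]
tcp_rot: [0.557, 0.435, 0.557, -0.435]
contact_force: [-0.7, -1.3, 0.3]
finger_gap: 0.252
```

```bash
python3 tq.py
```

```text
t 26.70 p [ 543.5 -232.5  161.1] yaw 13.99 tilt [-3.e-04  0.e+00 -1.e+00] F [-0.72 -1.27  0.28] M [-0.144 -0.001  0.141] gap 0.252 q [-0.528  0.461 -0.088  1.022 -0.     0.799] eff6 0.146
M [-0.1382  0.1606  0.1475] sd 0.0276 F [-0.46 -0.37 -0.32] E6 [0.146 0.146 0.146 0.146 0.146 0.146 0.146 0.146 0.146 0.146 0.146 0.146
 0.146 0.146 0.146 0.146 0.146 0.146 0.146 0.146]
```

Torque is 0.146 N m, right for about 15 N. I'll back the blade off within its play and lift straight out.

Emit:
{"name": "servo_tool", "arguments": {
  "motion": [
    [[0,0,0,-1,1],[0,0,0,-2.5,1],[0,0,0,-4,1],[0,0,0,-5,1],[0,0,0,-5,1],[0,0,0,-5,1],[0,0,0,-5,1],[0,0,0,-5,1],[0,0,0,-5,1],[0,0,0,-5,1]]
  ]
}}

```text
t: 28.7
position: [0.5437, -0.2325, 0.1612]
tcp_rot: [0.576, 0.411, 0.576, -0.411]
contact_force: [-1.0, 0.1, -1.2]
finger_gap: 0.251
```

```bash
python3 go.py
```

```text
t 28.70 p [ 543.7 -232.5  161.2] yaw 18.98 tilt [ 1.e-04 -0.e+00 -1.e+00] F [-0.98  0.09 -1.17] M [-0.067  0.209 -0.024] gap 0.251 q [-0.528  0.461 -0.088  1.022  0.     0.712] eff6 0.007
```

Emit:
{"name": "servo_tool", "arguments": {
  "motion": [
    [[-0.15,0,0,0,1],[-0.35,0,0,0,1],[-0.6,0,0,0,1],[-0.9,0,0,0,1],[-1.5,0,0,0,1],[-2.3,0,0,0,1],[-3.3,0,0,0,1],[-4.3,0,0,0,1],[-5.3,0,0,0,1],[-5.3,0,0,0,1]]
  ]
}}

```text
t: 29.7
position: [0.5445, -0.233, 0.2161]
tcp_rot: [0.577, 0.411, 0.575, -0.411]
contact_force: [0.1, -0.6, -0.9]
finger_gap: 0.249
```

```bash
python3 go.py 499.6 178.1 214 75.8
```

```text
t 29.70 p [ 544.5 -233.   216.1] yaw 18.99 tilt [ 0.0024 -0.0014 -1.    ] F [ 0.15 -0.57 -0.88] M [-0.046 -0.027  0.041] gap 0.249 q [-0.528  0.425  0.004  1.147  0.     0.712] eff6 0.0
shift cm [  0.14   9.13 -40.33] roll -56.81
```

Emit:
{"name": "servo_tool", "arguments": {
  "motion": [
    [[0,0.4,-1.6,-2.5,1],[0,1.1,-5,-7,1],[0,2.1,-9.5,-13,1],[0,3.2,-14.2,-20,1],[0,4.3,-19,-27,1],[0,5.4,-23.8,-34,1],[0,6.5,-28.6,-41,1],[0,7.6,-33.4,-48,1],[0,8.6,-38,-54,1],[0,9.1,-40.3,-56.8,1]]
  ]
}}

```text
t: 30.7
position: [0.4966, 0.182, 0.2138]
tcp_rot: [0.702, 0.085, 0.702, -0.084]
contact_force: [1.0, -1.5, -1.5]
finger_gap: 0.248
```

Emit:
{"name": "servo_tool", "arguments": {
  "motion": [
    [[0,0,0,0,1],[0,0,0,0,1],[0,0,0,0,1],[0,0,0,0,1],[0,0,0,0,1],[0,0,0,0,1],[0,0,0,0,1],[0,0,0,0,1],[0,0,0,0,1],[0,0,0,0,1]]
  ]
}}

```text
t: 31.7
position: [0.4986, 0.1782, 0.2142]
tcp_rot: [0.702, 0.087, 0.702, -0.087]
contact_force: [0.1, 0.2, -0.8]
finger_gap: 0.249
```

```bash
python3 go.py 499.6 178.1 164 75.8; python3 - <<'E'
from h import *
L=[get_image("side") for i in range(4)];im=np.mean([l[0].astype(float) for l in L],0)
cv2.imwrite('pics/ret.png',cv2.resize(np.clip(im[185:285,260:360]*1.5,0,255).astype(np.uint8),None,fx=6,fy=6,interpolation=cv2.INTER_CUBIC))
E
```

```text
t 31.70 p [498.6 178.2 214.2] yaw 75.79 tilt [ 0.  0. -1.] F [ 0.08  0.16 -0.76] M [ 0.008  0.032 -0.021] gap 0.249 q [ 0.205  0.309 -0.173  1.088  0.     0.453] eff6 -0.0
shift cm [5.02 0.01 0.1 ] roll -0.01
```

View pics/ret.png

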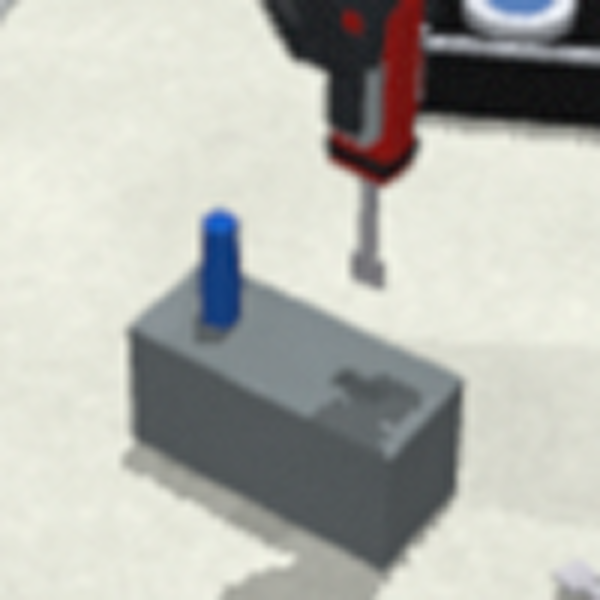

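The driver hangs upright, blade at crop (367,272) over the stand's slot end. Lowering to just above and into the mouth.

Emit:
{"name": "servo_tool", "arguments": {
  "motion": [
    [[0.8,0,0.1,0,1],[1.6,0,0.1,0,1],[2.4,0,0.1,0,1],[3.2,0,0.1,0,1],[4,0,0.1,0,1],[4.8,0,0.1,0,1],[5.3,0,0.1,0,1],[5.6,0,0.1,0,1],[5.9,0,0.1,0,1],[6.1,0,0.1,0,1]]
  ]
}}

```text
t: 32.9
position: [0.4997, 0.178, 0.1531]
tcp_rot: [0.702, 0.087, 0.702, -0.087]
contact_force: [0.3, 0.4, -1.2]
finger_gap: 0.247
```

```bash
python3 go.py 499.6 178.1 95.5 75.8
```

```text
t 32.90 p [499.7 178.  153.1] yaw 75.79 tilt [ 2.e-04  0.e+00 -1.e+00] F [ 0.33  0.36 -1.15] M [ 0.008 -0.019  0.056] gap 0.247 q [ 0.204  0.358 -0.273  0.94  -0.     0.452] eff6 0.0
shift cm [ 5.76  0.01 -0.01] roll -0.01
```

Emit:
{"name": "servo_tool", "arguments": {
  "motion": [
    [[0.6,0,0,0,1],[1.2,0,0,0,1],[1.8,0,0,0,1],[2.4,0,0,0,1],[3,0,0,0,1],[3.6,0,0,0,1],[4.2,0,0,0,1],[4.8,0,0,0,1],[5.3,0,0,0,1],[5.6,0,0,0,1]]
  ]
}}

```text
t: 33.9
position: [0.4994, 0.1779, 0.0966]
tcp_rot: [0.702, 0.087, 0.702, -0.088]
contact_force: [-0.1, 0.3, -0.6]
finger_gap: 0.252
```

```bash
python3 go.py 499.6 178.1 94 75.8
```

```text
t 33.90 p [499.4 177.9  96.6] yaw 75.79 tilt [-5.e-04 -1.e-04 -1.e+00] F [-0.14  0.32 -0.63] M [ 0.001 -0.039 -0.006] gap 0.252 q [ 0.204  0.416 -0.35   0.805 -0.     0.452] eff6 0.0
shift cm [0.26 0.03 0.02] roll -0.01
```

Down to about 94 mm to touch, then open.

Emit:
{"name": "servo_tool", "arguments": {
  "motion": [
    [[0.1,0,0,0,1],[0.2,0,0,0,1],[0.25,0,0,0,1],[0.25,0,0,0,1],[0.25,0,0,0,2.5],[0.25,0,0,0,3],[0.25,0,0,0,4],[0.25,0,0,0,6],[0.25,0,0,0,8.5],[0.25,0,0,0,8.5]]
  ]
}}

```text
t: 34.9
position: [0.4995, 0.1779, 0.0947]
tcp_rot: [0.702, 0.087, 0.702, -0.088]
contact_force: [1.2, -0.4, -0.6]
finger_gap: 0.953
```

Emit:
{"name": "servo_tool", "arguments": {
  "motion": [
    [[0,0,0,0,8.5],[0,0,0,0,8.5],[0,0,0,0,8.5],[-1,0,0,0,8.5],[-2.5,0,0,0,8.5],[-5,0,0,0,8.5],[-8,0,0,0,8.5],[-11,0,0,0,8.5],[-14,0,0,0,8.5],[-15,0,0,0,8.5]]
  ]
}}

```text
t: 35.9
position: [0.5009, 0.1782, 0.2484]
tcp_rot: [0.703, 0.088, 0.7, -0.087]
contact_force: [1.1, 0.2, -0.5]
finger_gap: 0.996
```

Emit:
{"name": "servo_tool", "arguments": {
  "motion": [
    [[0,0,-3,0,8.5],[0,0,-6,0,8.5],[0,0,-9,0,8.5],[0,0,-12,0,8.5],[0,0,-15,0,8.5],[0,0,-16,0,8.5],[0,0,-16,0,8.5],[0,0,-16,0,8.5],[0,0,-16,0,8.5],[0,0,-16,0,8.5]]
  ]
}}

```text
t: 36.9
position: [0.3453, 0.217, 0.2445]
tcp_rot: [0.702, 0.088, 0.702, -0.088]
contact_force: [0.3, -0.5, 0.2]
finger_gap: 0.997
```

```bash
python3 go.py; sed -i 's/.tmp.avg.npz.,im=im,d=d);*/\/tmp\/end.npz",im=im,d=d)/' m.py; python3 - <<'E'
from h import *
L=[get_image("top") for i in range(5)];im=np.mean([l[0].astype(float) for l in L],0);d=np.median([l[1] for l in L],0)
b=get_image("side")[0].astype(float)
P=cloud("top",d);m=np.zeros(d.shape,bool);m[176:240,236:280]=1;m&=P[...,2]>.15
print('driver top',P[m].mean(0),m.sum())
o=np.load('/tmp/avg.npz');D=abs(im-o['im']).max(2);D[250:]=0
print('diff px>40:',[(int(c[0]),int(c[1]),int(s[4])) for c,s in [(c,s) for s,c in list(zip(*cv2.connectedComponentsWithStats((D>40).astype(np.uint8))[2:]))[1:]] if s[4]>6])
f=lambda c,k:cv2.resize(np.clip(c*1.5,0,255).astype(np.uint8),None,fx=k,fy=k,interpolation=cv2.INTER_CUBIC)
cv2.imwrite('pics/end.png',np.vstack([f(im[110:260,150:470],2.4)[:, :768],f(b[130:320,200:448],3.1)[:, :768][:240] if 0 else f(b[150:260,200:456],3)]))
E
```

```text
t 36.90 p [345.3 217.  244.5] yaw 75.73 tilt [-1.e-04 -2.e-04 -1.e+00] F [ 0.26 -0.5   0.21] M [-0.     0.026 -0.01 ] gap 0.997 q [ 0.381  0.058 -0.405  1.107 -0.     0.63 ] eff6 -0.007
driver top [0.49963854 0.17846265 0.15688376] 96
diff px>40: [(213, 196, 125), (216, 215, 106), (244, 247, 45)]
```

View pics/end.png

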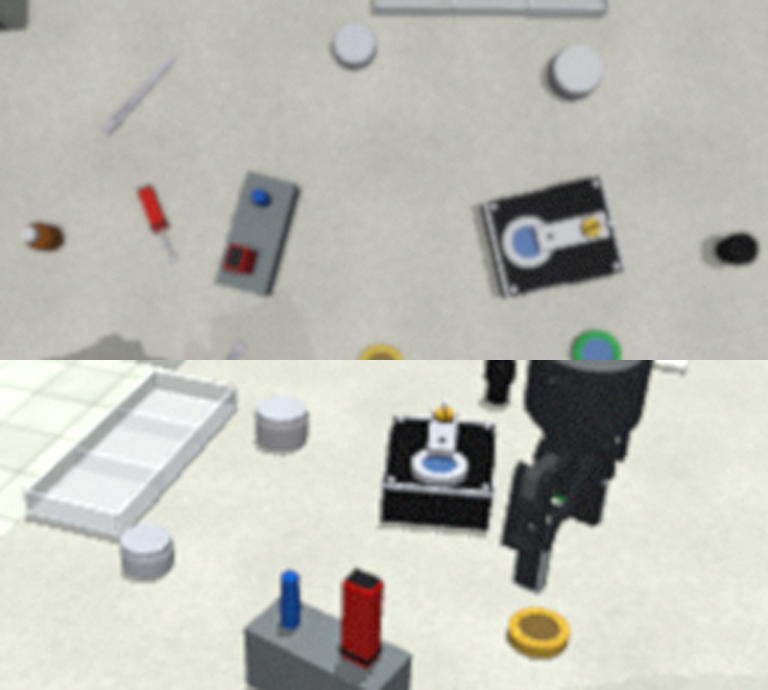

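The red driver stands back in its slot (top view crop (240,257)). The listed things look unmoved and the arm is clear. The small unlisted red and green drivers have toppled; they were standing unsupported at the start and I never touched them.

```bash
python3 -c "
from cell import env,job
print(job.close_job(), env.state()['t'])"
```

```text
the job is handed in; nothing more can be done
the job is handed in; nothing more can be done
```

I tightened the clamp screw with the red driver, put the driver back in its slot in the stand, let go, and handed the job in at about 37 s of the 72 s allowed. The hand-in gave no verdict, so the judged result is not known.

- **Seating:** The blade first touched the head top at about 6 N. After a short sideways search it dropped into the slot and seated about 5 mm deep. The vertical force at my readings stayed under 7 N.
- **Clamp force:** The torque was about 0.087 N m before the pad met the rim and 0.146 N m when I stopped. That puts the force on the cell at about 15 N. The turn past the meeting suggests a bit more, at most about 20 N; both are inside 9 to 25 N. I had no direct reading of that force.
- **Driver:** In the last images it stands upright in its slot. Its top is within about 1 mm of where it was at the start, at (0.4996, 0.1785, 0.157).
- **Other things:** The listed bystanders show no change between the first and last top images, except that the strip nearest the robot, with the spare cell, was outside that comparison. The cell looks unmoved too.
- **What disagreed:** The small red driver, which is not listed, was standing unsupported and has fallen over since the first image, and the green one appears to have too. The arm never went near either one.

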